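# Square a bearing block into the corner of an inspection fixture

## Robot

A 6-joint arm with a two-finger parallel gripper is mounted at the origin on the work surface. World frame = base frame: x ahead of the robot, y to its left, z up, the work surface at z = 0. Lengths are in m, angles in rad, forces in N, time in s.
With the tool pointing down it reaches from about 0.3 to 0.875 m from the base axis. Payload 6.4 kg.
Tool frame: the origin (TCP) lies midway between the tips of the shut fingers; the grasp point (between the pads) lies 19 mm behind it (ctrl.grip_point_offset is the distance from the TCP to the grasp point, in m); z points along the fingers, y is the direction in which the jaws open and shut (so a half turn about z gives the same grasp; the last joint's range is limited). The gripper opens to 85 mm and grips with 20 to 120 N. Pads are 22 mm wide; open, the fingers measure 114 mm over their backs; the gripper's body (76 mm by 85 mm) begins 54 mm behind the grasp point. The pads swing forward as they close: fully open they stand 13 mm farther back than shut.
Start: joints at [-1.485, 0.181, 1.607, -0, 1.354, -0.206], TCP at [0.165, -0.551, 0.231] pointing down, gripper open.
Joint ranges: [-2.99, 2.99], [-0.89, 2.07], [0.3, 2.58], [-1.14, 4.28], [0, 2.63], [-3.12, 3.12]. Speed limits (rad/s): [2.57, 2.57, 3.01, 3.14, 3.14, 3.14].

## Interface

Orientations are given as a unit quaternion [w, x, y, z].
In Python, from bench import ctrl gives the robot as it stands.
- The arm moves only by the shell command python3 -m inch 'ROWS' [FORCE]. ROWS is JSON, a list of rows, each an object with "translation": the shift along the tool's x, y, z in cm, a list of three; "dr": the turn, a rotation vector about the tool's x, y, z in rad, a list of three; "hand": the finger opening in cm, from 0 to 8.54. A call has exactly 10 rows; each row is the pose to reach, as a shift and turn from the pose commanded when the call began, along the tool's axes at that moment; what a row does not reach only later rows make up. A row lasts 1/12 s, in which the tool goes at most 41.7 mm and 7.16 degrees, less where a joint would pass 70% of its speed; a pose out of reach is approached as far as the arm can. A call with a gripper value outside its range is refused whole. The fingers move at their own pace and stop on an object; FORCE is the grip in N (left out, the last holds). Time passes only in rows, so rows that repeat a pose let the fingers close, or fill a call up. It gives the time, the measured TCP pose, the force and the opening at its end, in the units of the state.
- ctrl.state(): the state, without advancing time (a new reading comes with each control period).
- ctrl.camera(name): name is "side" or "top" or "wrist"; returns (picture, depth): 480x640x3 uint8, red, green, blue; 480x640 float32, m along the optical axis (not along the pixel's ray), 0 where there is no reading.
- ctrl.camera_model(name): a dict with "camera_matrix" (3x3 intrinsics, pixels), "R" (3x3) and "t" (3): a world point X has camera coordinates R X + t. Camera axes: x right, y down, z forward; pixel columns grow to the right and rows downward; lengths in m; the calibration is good to about 2 mm. A picture is of the moment at which its call begins: read the wrist's pose just before it. camera_model takes no time and is no camera call; for the wrist camera it gives the pose at the moment of the call.
- ctrl.finish_job(): hands the job in, once; it reports no verdict.
The state is a dict: "time_s": time; "joint_pos": joint angles; "joint_velocities": joint speeds; "effort": joint torques, N m; "tcp_pos": TCP position; "eef_rot": TCP orientation; "wrist_force": force on the tool from outside, world axes, zero at the start; "ft_torque": the same for the moment, N m; "width": finger opening in m.
Only numpy, scipy, OpenCV 4.12 (cv2) and the standard library are available. Lean on these libraries where they do the work, as an engineer would, in place of code of your own. Each camera call takes 0.05 s, during which the arm holds its last target. There are 200 camera calls.

## Task

Load the blue inspection fixture: first set the steel bush upright, fully down in the round nest that matches it, and let it go (set it down, do not drop it). Then put the bearing block flat on the plate with its long side against the steel long stop and one end against the brass short stop, press it into that corner with a steady light push, about 5 to 20 newtons on each stop, and finish while still holding it there, touching both stops at once. Leave the spray can, the jar and the brush alone.

Things in the scene. Friction and masses are not known exactly. Their poses are not given: they have to be found in the camera images.
- fixture: blue flat base plate 170 (x) x 240 (y) x 10 mm, fixed to the table; origin at the centre of its underside, top at +10 mm, smooth and oiled (friction about 0.2). Its place and yaw vary, and it is on the robot's left or right. It carries the two stops round its +x, +y corner, and the two nests at its -y end
- long_stop: bright steel strip along the +x edge of the plate, fixed: 16 (x) x 111 (y) x 14 mm high above the plate; origin at the plate's top, on the middle of its inner face, which looks to the fixture's -x. Axes parallel to the fixture's. Rigid, ground smooth and oiled (friction about 0.2)
- short_stop: brass strip at the +y end of the plate, fixed: 56 (x) x 16 (y) x 14 mm high above the plate; origin at the plate's top, on the middle of its inner face, which looks to the fixture's -y. Axes parallel to the fixture's. Rigid, ground smooth and oiled (friction about 0.2)
- seat (a point): on the plate's top, axes as the fixture's: where the block's origin lies when the block is home against both stops, 25 mm from the long stop's face and 45 mm from the short stop's face
- round_nest (a point): white round nest on the plate: a collar 66 mm across outside, 48 mm bore, 12 mm high above the plate. The point is the centre of its floor, which is the plate's top
- square_nest (a point): black square nest, for another part, stays empty: a frame 60 mm square outside, 36 mm square opening, 12 mm high. The point is the centre of its floor (the plate's top), 80 mm from the round nest along the fixture's +x
- block: bearing block (pillow block), silver aluminium with an orange-sealed bearing, about 0.6 kg: a foot 50 (x) x 90 (y) x 16 mm high, and on its middle an upright housing 50 (x) x 44 (y), its flat +-y sides running from 16 to 50 mm height and then a rounded top up to 72 mm. Origin at the centre of the underside. Can be gripped across the 44 mm from above, fingertips over the foot. Half a turn about z makes no difference. It starts upright on the mat
- bush: plain steel bush (thick ring), 44 mm outside diameter, 24 mm bore, 50 mm high, about 0.4 kg, standing upright on the mat; origin at the centre of its underside
- mat: black rubber mat 200 (x) x 280 (y) x 4 mm, fixed; origin at the centre of its underside. The bush and the block start on it, one in its +y half and the other in its -y half
- spray: bystander: white and red spray can, 60 mm across, 163 mm high, standing beyond the work; origin under its centre
- jar: bystander: amber jar with a steel lid, 68 mm across, 75 mm high, standing beyond the work; origin under its centre
- brush: bystander: small brush 150 mm long lying between the fixture and the mat, nearer the robot, along about x; origin near its middle
Mind the look-alikes: they are no part of the job. Leave any green look-alike of the bush alone.

How it is judged:
On the way:
1. the bush stands fully down in the round nest, released (horizontal distance between bush and round_nest below 0.004 m and z of bush in the frame of round_nest below 0.003 m and angle between bush's own z axis and vertical below 0.06 rad and contact force between the fingers and bush below 0.1 N and linear speed of bush below 0.03 m/s), for 0.2 s.
At the end, for the whole second after the job is handed in: Bush in the round nest: within 4 mm of centre, down to 3 mm, upright to 0.06 rad, released, still. Block flat on the plate, within 2.5 mm of home in the corner (3 mm in height), square to 0.04 rad, still, fingers on it, pressing each stop with 1.5 to 40 N (all of step 1 and x of block in the frame of seat between -0.0025 and 0.0025 m and y of block in the frame of seat between -0.0025 and 0.0025 m and z of block in the frame of seat between -0.003 and 0.003 m and angle between the y axis of block and the y axis of fixture, either way round below 0.04 rad and angle between block's own z axis and vertical below 0.04 rad and contact force between block and long_stop between 1.5 and 40 N and contact force between block and short_stop between 1.5 and 40 N and contact force between the fingers and block above 1 N and linear speed of block below 0.01 m/s); the arm keeps its last pose, push and grip.
It fails at once if the bush is dropped (linear speed of bush above 0.7 m/s and contact force between the fingers and bush below 0.05 N).
It fails at once if a stop is hit or pressed hard by the block (over 80 N) (contact force between block and long_stop above 80 N or contact force between block and short_stop above 80 N).
It fails at once if the spray is disturbed (moved over 30 mm) (distance of spray from where it was at the start of the episode above 0.03 m).
It fails at once if the jar is disturbed (moved over 30 mm) (distance of jar from where it was at the start of the episode above 0.03 m).
It fails at once if the brush is disturbed (moved over 30 mm) (distance of brush from where it was at the start of the episode above 0.03 m).
It also fails if it takes over 72 s, if anything falls off the work surface, if the arm or the gripper's body presses on something with over 40 N, if the wrist force passes 120 N, or if a joint passes its speed limit or range.

## Working session

There is one attempt and no reset: what is moved stays moved. The work goes in short steps, Python scripts to look and compute and a shell command to move; the robot and the scene stay as the last step left them, time stands still between calls to the robot, and variables do not carry over. Pictures are saved under pics/ and viewed, about 8 in all and at most 12, crops included, and the job is handed in when it is done.

```bash
ls; mkdir -p pics
python3 - <<'E'
from bench import ctrl
import cv2,numpy as np
for n in("top","side"):
    p,d=ctrl.camera(n); np.savez(f"/tmp/{n}.npz",p=p,d=d,**ctrl.camera_model(n)); cv2.imwrite(f"pics/{n}0.png",p[:,:,::-1])
s=ctrl.state(); print(s['time_s'],s['tcp_pos'],s['eef_rot'],s['wrist_force'],s['width'])
E
```

```text
pics
0.1 [ 0.16538116 -0.55014901  0.23044523] [-8.42175086e-04  9.89371261e-01  1.45409064e-01  4.97334593e-05] [-0.33356785 -0.37503146 -0.27036641] 0.085638306759867
```

View pics/top0.png

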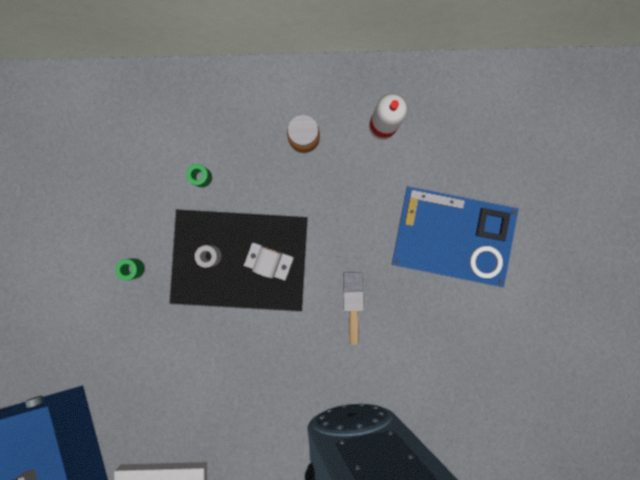

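The top view shows the bush (grey ring) at (207,256) and the block at (268,262), both on the mat. The fixture is on the right with the round nest at (487,262), the square nest at (492,224), the long stop at (437,198) and the short stop at (411,211). The green rings at (199,175) and (128,269) are look-alikes. The steel-grey ring on the mat fits the bush description. I'll confirm that in an enlarged crop.

```bash
cat > h.py <<'E'
import numpy as np,cv2
def ray(m,u,v,z):
    K,R,t=np.array(m["camera_matrix"]),np.array(m["R"]),np.array(m["t"])
    c=-R.T@t; d=R.T@np.linalg.solve(K,[u,v,1.0]); return c+d*(z-c[2])/d[2]
def cloud(m,d):
    K,R,t=np.array(m["camera_matrix"]),np.array(m["R"]),np.array(m["t"])
    v,u=np.indices(d.shape); P=np.stack([(u-K[0,2])/K[0,0]*d,(v-K[1,2])/K[1,1]*d,d],-1)
    return (P-t)@R
def fitbox(W): # xy pts
    r=cv2.minAreaRect((W*1000).astype(np.float32)); return np.array(r[0]),r[1],r[2]
E
python3 - <<'E'
from h import *
m=np.load("/tmp/top.npz"); p=m["p"]; d=m["d"]
a=cv2.resize(p[195:320,160:320],None,fx=4,fy=4,interpolation=cv2.INTER_CUBIC)
b=cv2.resize(p[175:300,380:530],None,fx=4,fy=4,interpolation=cv2.INTER_CUBIC)
cv2.imwrite("pics/c1.png",a[:,:,::-1]);cv2.imwrite("pics/c2.png",b[:,:,::-1])
for n,u,v,z in[("bush",207,256,.054),("block",268,262,.07),("rn",487,262,.022),("sq",492,224,.022),("ls",437,198,.024),("ss",411,211,.024),("jar",304,125,.075),("spray",394,104,.163),("brush",353,308,.01),("g1",199,175,.05)]:
    print(n,ray(m,u,v,z).round(4))
P=cloud(m,d)
print(-np.array(m["R"]).T@m["t"], d[330,400],d[256,205])
h=cv2.cvtColor(p,cv2.COLOR_RGB2HSV)
for n,mk,(x0,x1,y0,y1) in [("fix",(h[...,1]>120)|(P[...,2]>.006),(380,530,175,300))]:
    M=np.zeros(d.shape,bool);M[y0:y1,x0:x1]=mk[y0:y1,x0:x1]&(d[y0:y1,x0:x1]>0)
    print(n,M.sum(),fitbox(P[M][:,:2]),np.median(P[M][:,2]))
for n,zl,(x0,x1,y0,y1) in [("bush",.045,(180,232,235,280)),("blockfoot",.013,(235,303,235,290)),("blocktop",.045,(235,303,235,290)),("rn",.018,(465,508,242,285)),("sq",.018,(472,515,203,242))]:
    M=np.zeros(d.shape,bool);M[y0:y1,x0:x1]=(P[y0:y1,x0:x1,2]>zl)&(d[y0:y1,x0:x1]>0)
    Q=P[M];print(n,M.sum(),fitbox(Q[:,:2]),cv2.minEnclosingCircle((Q[:,:2]*1000).astype(np.float32)),np.percentile(Q[:,2],[5,50,95]))
E
```

```text
bush [0.5191 0.2902 0.054 ]
block [0.5045 0.1668 0.07  ]
rn [ 0.4909 -0.2815  0.022 ]
sq [ 0.5694 -0.2949  0.022 ]
ls [ 0.6263 -0.1819  0.024 ]
ss [ 0.6006 -0.127   0.024 ]
jar [0.7731 0.0891 0.075 ]
spray [ 0.7851 -0.0752  0.163 ]
brush [ 0.4017 -0.0021  0.01  ]
g1 [0.6828 0.3043 0.05  ]
[0.54057772 0.06715923 1.00887991] 1.0004463 1.0003011
fix 9159 (array([ 552.26721191, -191.56820679]), (304.4479064941406, 178.4908905029297), 75.226806640625) 0.010296827881990276
bush 287 (array([518.82342529, 293.71777344]), (42.442203521728516, 42.1751708984375), 69.36737060546875) ((518.6759643554688, 293.7734680175781), 21.92280387878418) [0.04812951 0.0537783  0.05675682]
blockfoot 1111 (array([504.73791504, 171.75468445]), (90.09249114990234, 51.69709014892578), 68.3335952758789) ((504.65423583984375, 172.0853271484375), 50.04067611694336) [0.01768076 0.05876781 0.07636411]
blocktop 590 (array([504.65887451, 171.64077759]), (43.83555603027344, 51.742164611816406), 68.52424621582031) ((504.3655700683594, 171.21238708496094), 32.40211486816406) [0.05830255 0.07241811 0.07748681]
rn 373 (array([ 490.92816162, -279.01876831]), (64.5028076171875, 62.37250900268555), 88.996826171875) ((490.76580810546875, -279.2733154296875), 33.08216857910156) [0.01870546 0.02145928 0.0244808 ]
sq 554 (array([ 568.63616943, -297.54946899]), (61.69065856933594, 60.30436706542969), 76.72618103027344) ((568.8543701171875, -297.726806640625), 41.648460388183594) [0.01894821 0.02192968 0.02475388]
```

View pics/c1.png

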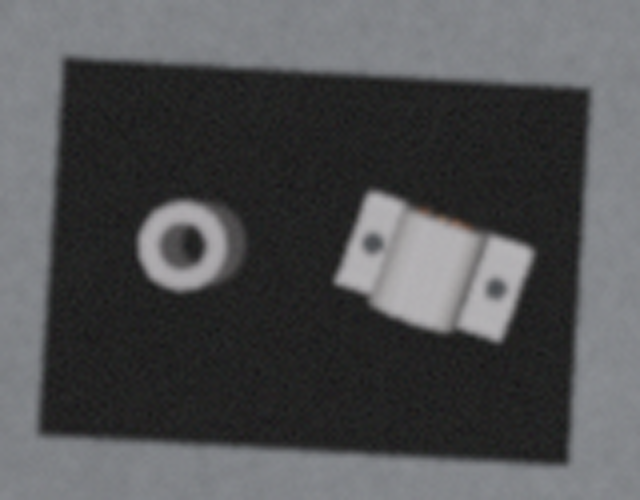

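View pics/c2.png

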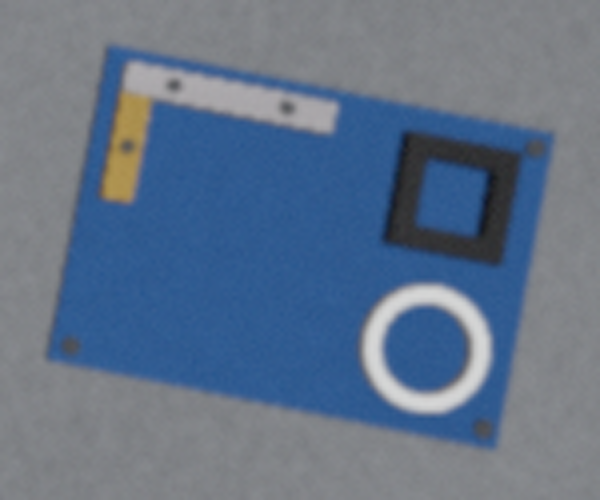

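Crop 1 shows the steel ring at full-image (205.5,256.5), grey and not green, so that is the bush. The block's long axis runs about 20° off world y. Crop 2 shows the fixture corners, with the steel and brass stops at top left, the black square nest and the white round nest. Next I'll compute the fixture pose and a viewing move.

```bash
cat >> h.py <<'E'
from scipy.spatial.transform import Rotation as Ro
def rot(q): return Ro.from_quat([q[1],q[2],q[3],q[0]])
def down(yaw): # tool x at yaw (deg), z down
    return Ro.from_euler('z',yaw,degrees=True)*Ro.from_euler('x',180,degrees=True)
def go(s,xyz,yaw):
    R=rot(s['eef_rot']); print("cm",(R.inv().apply(np.array(xyz)-s['tcp_pos'])*100).round(2),"dr",(R.inv()*down(yaw)).as_rotvec().round(3))
E
python3 - <<'E'
from h import *
from bench import ctrl
m=np.load("/tmp/top.npz")
C=[ray(m,380+x/4-.375,175+y/4-.375,.01)[:2] for x,y in[(108,47),(552,132),(494,446),(48,357)]]
C=np.array(C)*1000; print(C.round(1), C.mean(0))
for i in range(4): e=C[(i+1)%4]-C[i]; print(np.linalg.norm(e).round(1),np.degrees(np.arctan2(e[1],e[0])).round(2))
q=lambda x,y,z:ray(m,380+x/4-.375,175+y/4-.375,z).round(4)
print("rn",q(427,348,.022),"bush",ray(m,160+183/4-.375,195+246/4-.375,.054))
s=ctrl.state(); w=ctrl.camera_model("wrist"); c=-np.array(w["R"]).T@np.array(w["t"]); R=rot(s['eef_rot'])
print("cam in tool",R.inv().apply(c-s['tcp_pos']),"axis",R.inv().apply(np.array(w["R"])[2]),w["camera_matrix"])
go(s,[.50,-.23,.26],-11)
E
```

```text
[[ 653.6 -122.2]
 [ 602.9 -354.5]
 [ 439.1 -317.7]
 [ 491.6  -85.6]] [ 546.79470763 -220.01814305]
237.8 -102.33
167.9 167.33
238.0 77.25
166.1 -12.72
rn [ 0.4918 -0.2803  0.022 ] bush [0.51889705 0.29348887 0.054     ]
cam in tool [ 0.08466428  0.00126155 -0.14202598] axis [-3.26965155e-01  3.92516340e-04  9.45036313e-01] [[374.66253345   0.         320.65540979]
 [  0.         374.66253345 239.72637366]
 [  0.           0.           1.        ]]
cm [ 41.26 -21.04  -2.91] dr [-0.002  0.     0.484]
```

```bash
R='{"translation":[36,-15,-7],"dr":[0,0,0.4],"hand":8.5}'; 
python3 -m inch '[{"translation":[2,-1,-3],"dr":[0,0,0.05],"hand":8.5},{"translation":[5,-2,-6],"dr":[0,0,0.1],"hand":8.5},{"translation":[8.5,-3.5,-7],"dr":[0,0,0.15],"hand":8.5},{"translation":[12,-5,-7],"dr":[0,0,0.2],"hand":8.5},{"translation":[15.5,-6.5,-7],"dr":[0,0,0.25],"hand":8.5},{"translation":[19,-8,-7],"dr":[0,0,0.3],"hand":8.5},{"translation":[22.5,-9.4,-7],"dr":[0,0,0.35],"hand":8.5},{"translation":[26,-10.8,-7],"dr":[0,0,0.4],"hand":8.5},{"translation":[29.5,-12.2,-7],"dr":[0,0,0.45],"hand":8.5},{"translation":[33,-13.7,-7],"dr":[0,0,0.511],"hand":8.5}]'
python3 - <<'E'
from h import *
from bench import ctrl
go(ctrl.state(),[.57,-.22,.30],-12.6)
E
```

```text
time_s: 0.93
tcp_pos: [0.4431, -0.323, 0.301]
eef_rot: [-0.0, 0.994, -0.111, -0.0]
wrist_force: [0.6, -0.2, -1.1]
width: 0.085
cm [ 10.11 -12.84   0.1 ] dr [-0.     0.    -0.002]
```

```bash
python3 -m inch '[{"translation":[2.5,-3.2,0],"dr":[0,0,0],"hand":8.5},{"translation":[5,-6.4,0],"dr":[0,0,0],"hand":8.5},{"translation":[7.5,-9.6,0],"dr":[0,0,0],"hand":8.5},{"translation":[10.1,-12.8,0],"dr":[0,0,0],"hand":8.5},{"translation":[10.1,-12.8,0],"dr":[0,0,0],"hand":8.5},{"translation":[10.1,-12.8,0],"dr":[0,0,0],"hand":8.5},{"translation":[10.1,-12.8,0],"dr":[0,0,0],"hand":8.5},{"translation":[10.1,-12.8,0],"dr":[0,0,0],"hand":8.5},{"translation":[10.1,-12.8,0],"dr":[0,0,0],"hand":8.5},{"translation":[10.1,-12.8,0],"dr":[0,0,0],"hand":8.5}]'
python3 - <<'E'
from h import *
from bench import ctrl
m=ctrl.camera_model("wrist"); p,d=ctrl.camera("wrist"); np.savez("/tmp/w1.npz",p=p,d=d,**m); cv2.imwrite("pics/w1.png",p[:,:,::-1])
s=ctrl.state();print(s['tcp_pos'],s['eef_rot'])
go(s,[.47,.293,.25],-12.6)
P=cloud(m,d)
for n,u,v in [("plate c",320,240)]: print(P[v,u])
E
```

```text
time_s: 1.77
tcp_pos: [0.5677, -0.2227, 0.3014]
eef_rot: [0.0, 0.994, -0.11, 0.0]
wrist_force: [-0.4, -0.1, -0.3]
width: 0.0849
[ 0.56782994 -0.22261076  0.30151536] [ 9.79315534e-05  9.93898444e-01 -1.10298954e-01  1.16712505e-04]
cm [-20.85 -48.16   5.14] dr [ 0.    -0.    -0.001]
[ 0.50381327 -0.20858549  0.00870784]
```

View pics/w1.png

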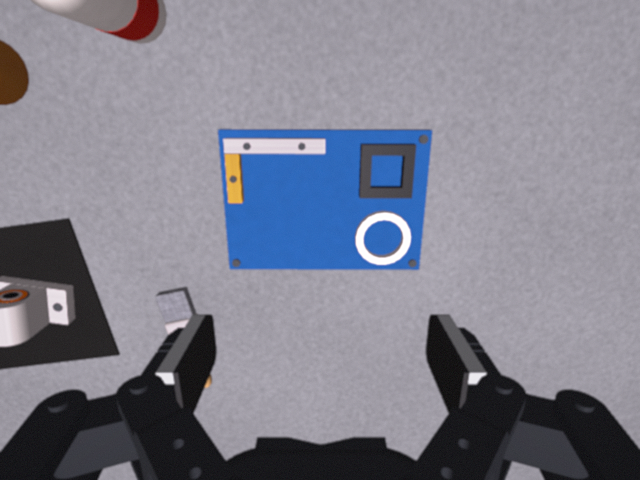

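The fixture is square in the wrist view, which supports yaw ≈ -12.6°. The round nest is at (383,239), the long stop's lower edge at row 153 and the short stop's right edge at column 242. I'll locate these precisely, then go to the bush.

Run:
```python
from h import *
m=np.load("/tmp/w1.npz"); p=m["p"].astype(int)
roi=np.zeros(p.shape[:2],bool); roi[120:280,210:440]=1
def pts(M,z): 
    v,u=np.nonzero(M); return np.array([ray(m,a,b,z)[:2] for a,b in zip(u,v)])*1000
white=roi&(p.min(2)>205); white[:200]=0
W=pts(white,.022); print("rn",W.mean(0).round(1),cv2.minEnclosingCircle(W.astype(np.float32)))
blk=roi&(p.max(2)<80)&(np.indices(roi.shape)[1]>350)&(np.indices(roi.shape)[0]<205)
n,l,st,ce=cv2.connectedComponentsWithStats(blk.astype(np.uint8)); k=1+np.argmax(st[1:,4]); W=pts(l==k,.022);print("sq",cv2.minAreaRect(W.astype(np.float32)))
blue=roi&(p[...,2]-p[...,0]>60); W=pts(blue,.010); print("plate",cv2.minAreaRect(W.astype(np.float32)))
ls=roi&(p.min(2)>170)&(np.indices(roi.shape)[0]<160); W=pts(ls,.024); print("ls",cv2.minAreaRect(W.astype(np.float32)))
ss=roi&(p[...,0]-p[...,2]>80); W=pts(ss,.024); print("ss",cv2.minAreaRect(W.astype(np.float32)))
```

```text
rn [ 494.1 -283.1] ((493.2571105957031, -282.73126220703125), 32.8282470703125)
sq ((571.7035522460938, -299.8980712890625), (58.45521926879883, 56.77568435668945), 77.32223510742188)
plate ((547.7316284179688, -223.5948028564453), (238.67605590820312, 168.8525848388672), 77.12743377685547)
ls ((625.8251342773438, -184.399169921875), (109.69254302978516, 14.866098403930664), 77.32218933105469)
ss ((601.4459228515625, -131.25094604492188), (16.357358932495117, 53.92323303222656), 77.14649963378906)
```

```bash
python3 -m inch '[{"translation":[-1.6,-3.7,0.4],"dr":[0,0,0],"hand":8.5},{"translation":[-3.2,-7.4,0.8],"dr":[0,0,0],"hand":8.5},{"translation":[-4.8,-11.1,1.2],"dr":[0,0,0],"hand":8.5},{"translation":[-6.4,-14.8,1.6],"dr":[0,0,0],"hand":8.5},{"translation":[-8,-18.5,2],"dr":[0,0,0],"hand":8.5},{"translation":[-9.6,-22.2,2.4],"dr":[0,0,0],"hand":8.5},{"translation":[-11.2,-25.9,2.8],"dr":[0,0,0],"hand":8.5},{"translation":[-12.8,-29.6,3.2],"dr":[0,0,0],"hand":8.5},{"translation":[-14.4,-33.3,3.6],"dr":[0,0,0],"hand":8.5},{"translation":[-16,-37,4],"dr":[0,0,0],"hand":8.5}]'
python3 -m inch '[{"translation":[-1.6,-3.7,0.4],"dr":[0,0,0],"hand":8.5},{"translation":[-3.2,-7.4,0.8],"dr":[0,0,0],"hand":8.5},{"translation":[-4.8,-11.1,1.2],"dr":[0,0,0],"hand":8.5},{"translation":[-4.8,-11.1,1.2],"dr":[0,0,0],"hand":8.5},{"translation":[-4.8,-11.1,1.2],"dr":[0,0,0],"hand":8.5},{"translation":[-4.8,-11.1,1.2],"dr":[0,0,0],"hand":8.5},{"translation":[-4.8,-11.1,1.2],"dr":[0,0,0],"hand":8.5},{"translation":[-4.8,-11.1,1.2],"dr":[0,0,0],"hand":8.5},{"translation":[-4.8,-11.1,1.2],"dr":[0,0,0],"hand":8.5},{"translation":[-4.8,-11.1,1.2],"dr":[0,0,0],"hand":8.5}]'
python3 - <<'E'
from h import *
from bench import ctrl
m=ctrl.camera_model("wrist"); p,d=ctrl.camera("wrist"); np.savez("/tmp/w2.npz",p=p,d=d,**m); cv2.imwrite("pics/w2.png",p[:,:,::-1])
s=ctrl.state();print(s['tcp_pos'])
E
```

```text
time_s: 2.65
tcp_pos: [0.4922, 0.1755, 0.2616]
eef_rot: [-0.0, 0.994, -0.11, 0.001]
wrist_force: [1.2, 0.5, 0.4]
width: 0.0849
time_s: 3.48
tcp_pos: [0.4706, 0.2922, 0.2495]
eef_rot: [-0.0, 0.994, -0.11, 0.0]
wrist_force: [-0.6, 0.8, 0.3]
width: 0.0849
[0.47048117 0.29233508 0.24945392]
```

View pics/w2.png

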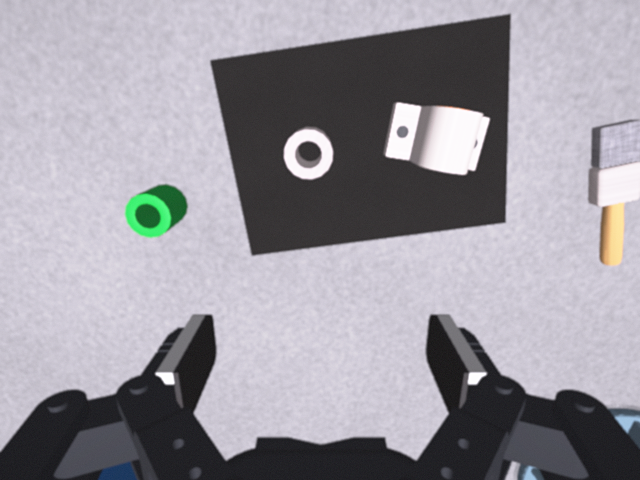

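The bush's top ring is at (308,153), with a green look-alike at (149,213), which I'll leave, and the block at (437,138).

Run:
```python
from h import *
from bench import ctrl
m=np.load("/tmp/w2.npz"); p=m["p"].astype(int)
M=np.zeros(p.shape[:2],np.uint8); M[120:190,275:345]=(p[120:190,275:345].min(2)>190)
v,u=np.nonzero(M); W=np.array([ray(m,a,b,.054)[:2] for a,b in zip(u,v)])*1000
print("bush",W.mean(0),cv2.minEnclosingCircle(W.astype(np.float32)), u.mean(),v.mean())
P=cloud(m,m["d"]); B=P[90:190,370:500].reshape(-1,3); F=B[B[:,2]>.012]; print("foot",fitbox(F[:,:2])); T=B[B[:,2]>.045]; print("top",fitbox(T[:,:2]),T[:,2].max())
go(ctrl.state(),[.519,.293,.15],-12.6)
```

```text
bush [520.47865612 291.51839617] ((520.1031494140625, 291.4671325683594), 21.577205657958984) 307.86398176291794 153.70212765957447
foot (array([518.71954346, 200.98129272]), (158.3072509765625, 51.709983825683594), 68.75880432128906)
top (array([523.14404297, 212.42349243]), (133.76541137695312, 51.712074279785156), 68.78558349609375) 0.39152608194223276
cm [ 4.72 -1.13  9.95] dr [-0.    -0.    -0.001]
```

```bash
python3 -m inch '[{"translation":[2.4,-0.5,3],"dr":[0,0,0],"hand":8.5},{"translation":[4.8,-1.1,6],"dr":[0,0,0],"hand":8.5},{"translation":[4.8,-1.1,9],"dr":[0,0,0],"hand":8.5},{"translation":[4.8,-1.1,12],"dr":[0,0,0],"hand":8.5},{"translation":[4.8,-1.1,15],"dr":[0,0,0],"hand":8.5},{"translation":[4.8,-1.1,17],"dr":[0,0,0],"hand":8.5},{"translation":[4.8,-1.1,19],"dr":[0,0,0],"hand":8.5},{"translation":[4.8,-1.1,21],"dr":[0,0,0],"hand":8.5},{"translation":[4.8,-1.1,22.7],"dr":[0,0,0],"hand":8.5},{"translation":[4.8,-1.1,22.7],"dr":[0,0,0],"hand":8.5}]'
python3 -m inch '[{"translation":[0,0,0],"dr":[0,0,0],"hand":3},{"translation":[0,0,0],"dr":[0,0,0],"hand":3},{"translation":[0,0,0],"dr":[0,0,0],"hand":3},{"translation":[0,0,0],"dr":[0,0,0],"hand":3},{"translation":[0,0,0],"dr":[0,0,0],"hand":3},{"translation":[0,0,0],"dr":[0,0,0],"hand":3},{"translation":[0,0,0],"dr":[0,0,0],"hand":3},{"translation":[0,0,0],"dr":[0,0,0],"hand":3},{"translation":[0,0,0],"dr":[0,0,0],"hand":3},{"translation":[0,0,0],"dr":[0,0,0],"hand":3}]' 50
```

```text
time_s: 4.37
tcp_pos: [0.5166, 0.2921, 0.0184]
eef_rot: [0.001, 0.994, -0.11, -0.003]
wrist_force: [-0.2, -0.2, -0.0]
width: 0.0849
time_s: 5.2
tcp_pos: [0.5207, 0.2937, 0.0244]
eef_rot: [-0.001, 0.994, -0.109, 0.001]
wrist_force: [-0.3, -1.9, 5.7]
width: 0.043
```

```bash
python3 -m inch '[{"translation":[0,0,-0.5],"dr":[0,0,0],"hand":3},{"translation":[0,0,-2],"dr":[0,0,0],"hand":3},{"translation":[0,0,-4.5],"dr":[0,0,0],"hand":3},{"translation":[0,0,-7.5],"dr":[0,0,0],"hand":3},{"translation":[0,0,-10.5],"dr":[0,0,0],"hand":3},{"translation":[0,0,-13.5],"dr":[0,0,0],"hand":3},{"translation":[0,0,-15.5],"dr":[0,0,0],"hand":3},{"translation":[0,0,-16],"dr":[0,0,0],"hand":3},{"translation":[0,0,-16],"dr":[0,0,0],"hand":3},{"translation":[0,0,-16],"dr":[0,0,0],"hand":3}]'
python3 -m inch '[{"translation":[0.2,1,0],"dr":[0,0,0],"hand":3},{"translation":[0.5,3,0],"dr":[0,0,0],"hand":3},{"translation":[1,6,0],"dr":[0,0,0],"hand":3},{"translation":[1.6,9,0],"dr":[0,0,0],"hand":3},{"translation":[2.1,12,0],"dr":[0,0,0],"hand":3},{"translation":[2.6,15,0],"dr":[0,0,0],"hand":3},{"translation":[3.1,18,0],"dr":[0,0,0],"hand":3},{"translation":[3.6,21,0],"dr":[0,0,0],"hand":3},{"translation":[4.1,24,0],"dr":[0,0,0],"hand":3},{"translation":[4.6,27,0],"dr":[0,0,0],"hand":3}]'
python3 -m inch '[{"translation":[0.5,3,0],"dr":[0,0,0],"hand":3},{"translation":[1,6,0],"dr":[0,0,0],"hand":3},{"translation":[1.6,9,0],"dr":[0,0,0],"hand":3},{"translation":[2.1,12,0],"dr":[0,0,0],"hand":3},{"translation":[2.6,15,0],"dr":[0,0,0],"hand":3},{"translation":[3.1,18,0],"dr":[0,0,0],"hand":3},{"translation":[3.6,21,0],"dr":[0,0,0],"hand":3},{"translation":[4.1,24,0],"dr":[0,0,0],"hand":3},{"translation":[4.6,27,0],"dr":[0,0,0],"hand":3},{"translation":[5,29,0],"dr":[0,0,0],"hand":3}]'
python3 -m inch '[{"translation":[0,0,1],"dr":[0,0,0],"hand":3},{"translation":[0,0,3],"dr":[0,0,0],"hand":3},{"translation":[0,0,5],"dr":[0,0,0],"hand":3},{"translation":[0,0,7],"dr":[0,0,0],"hand":3},{"translation":[0,0,8],"dr":[0,0,0],"hand":3},{"translation":[0,0,8],"dr":[0,0,0],"hand":3},{"translation":[0,0,8],"dr":[0,0,0],"hand":3},{"translation":[0,0,8],"dr":[0,0,0],"hand":3},{"translation":[0,0,8],"dr":[0,0,0],"hand":3},{"translation":[0,0,8],"dr":[0,0,0],"hand":3}]'
python3 - <<'E'
from h import *
from bench import ctrl
m=ctrl.camera_model("wrist"); s=ctrl.state(); p,d=ctrl.camera("wrist"); np.savez("/tmp/w3.npz",p=p,d=d,**m); cv2.imwrite("pics/w3.png",p[:,:,::-1])
print(s['tcp_pos'],s['eef_rot'],s['wrist_force'])
p,d=ctrl.camera("top"); np.savez("/tmp/t3.npz",p=p,d=d,**ctrl.camera_model("top"));cv2.imwrite("pics/t3.png",p[:,:,::-1])
E
```

```text
time_s: 6.03
tcp_pos: [0.5184, 0.2932, 0.1809]
eef_rot: [0.0, 0.994, -0.109, -0.001]
wrist_force: [0.1, -0.7, -4.5]
width: 0.0428
time_s: 6.87
tcp_pos: [0.5036, 0.0181, 0.1802]
eef_rot: [-0.0, 0.994, -0.109, -0.002]
wrist_force: [0.6, 0.4, -4.1]
width: 0.0429
time_s: 7.7
tcp_pos: [0.4892, -0.2765, 0.18]
eef_rot: [-0.001, 0.994, -0.11, -0.002]
wrist_force: [0.7, 0.3, -3.9]
width: 0.0428
time_s: 8.53
tcp_pos: [0.4919, -0.2746, 0.1036]
eef_rot: [0.001, 0.994, -0.109, 0.001]
wrist_force: [0.0, -0.1, -4.3]
width: 0.0428
[ 0.4919469  -0.27458946  0.10361161] [ 6.80322690e-04  9.94010135e-01 -1.09281701e-01  9.48259352e-04] [ 0.03636328 -0.1310879  -4.26722438]
```

View pics/w3.png

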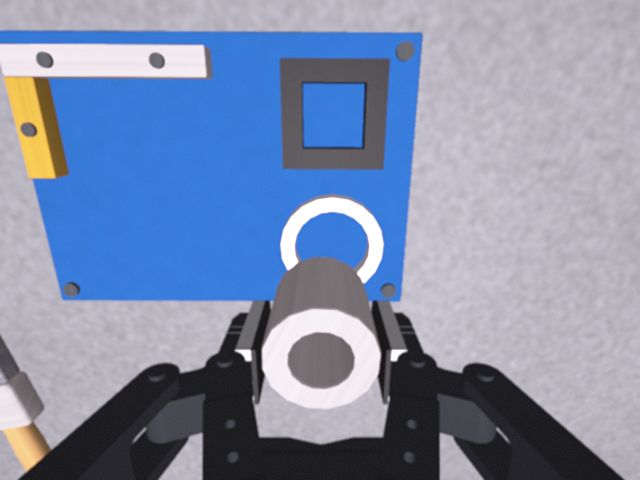

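The bush is held upright, its top ring centred near (321,357). The nest collar is at (332,246), slightly toward the tool's +y side and roughly below it. I'll compute the offset.

Run:
```python
from h import *
from bench import ctrl
m=np.load("/tmp/w3.npz"); p=m["p"].astype(int); s=ctrl.state(); R=rot(s['eef_rot'])
print("edge cols/rows", )
# bush top outer circle: fit from bright pixels
M=np.zeros(p.shape[:2],bool); M[300:410,255:388]=p[300:410,255:388].min(2)>185
v,u=np.nonzero(M); zt=s['tcp_pos'][2]+.0296
W=np.array([ray(m,a,b,zt)[:2] for a,b in zip(u,v)])*1000; c=cv2.minEnclosingCircle(W.astype(np.float32)); print("bushtop",c,W.mean(0))
# nest: white outer boundary (upper part visible): fit circle r=33 at z=.022
M=np.zeros(p.shape[:2],np.uint8); M[185:300,270:395]=p[185:300,270:395].min(2)>205
M[270:,:]=0
pts=[]
for col in range(282,384):
    r=np.nonzero(M[:,col])[0]
    if len(r): pts.append((col,r[0]))
for row in range(225,262):
    r=np.nonzero(M[row])[0]
    if len(r): pts+= [(r[0],row),(r[-1],row)]
W2=np.array([ray(m,a,b,.022)[:2] for a,b in pts])*1000
from scipy.optimize import least_squares
f=least_squares(lambda q:np.hypot(*(W2-q[:2]).T)-q[2],[491,-280,33],loss='soft_l1'); print("nest",f.x,np.abs(f.fun).mean())
print("tcp",s['tcp_pos'])
# top camera bush
t=np.load("/tmp/t3.npz"); 
P=cloud(m,m["d"]); print(P[357,275],P[246,288])
```

```text
edge cols/rows
bushtop ((485.05401611328125, -274.0501403808594), 28.33299446105957) [ 491.43801778 -275.70712098]
nest [ 493.0643155  -283.06647782   32.29913987] 0.17221030781719288
tcp [ 0.49172222 -0.27441376  0.10324853]
[ 0.49691186 -0.25998007  0.13252452] [ 0.49980667 -0.25617014  0.02137021]
```

View pics/t3.png

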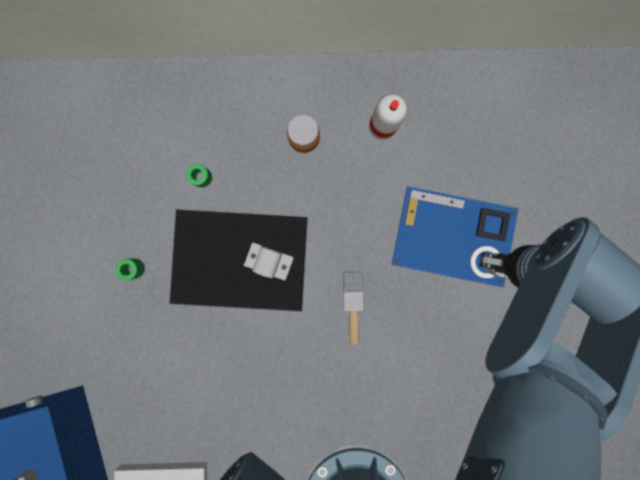

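Run:
```python
from h import *
from bench import ctrl
m=np.load("/tmp/w3.npz"); p=m["p"]; s=ctrl.state()
g=cv2.cvtColor(p,cv2.COLOR_RGB2GRAY).astype(int)
M=np.zeros(g.shape,np.uint8); M[325:397,280:362]=g[325:397,280:362]<165
n,l,st,ce=cv2.connectedComponentsWithStats(M); k=l[360,321]; print(st[k])
cs,_=cv2.findContours((l==k).astype(np.uint8),0,1); cc=max(cs,key=len)[:,0]
# lower outer arc
arc=[]
for c in range(285,358,4):
    r=np.nonzero(g[380:425,c]>170)[0]; arc.append((c,380+r[-1]))
for zt in(.131,.133,.135):
    W=np.array([ray(m,*q,zt)[:2] for q in cc])*1000; A=np.array([ray(m,*q,zt)[:2] for q in arc])*1000
    c,r=cv2.minEnclosingCircle(W.astype(np.float32)); print(zt,np.round(c,2),r,"dist to outer arc",np.hypot(*(A-c).T).round(1)[::4])
R=rot(s['eef_rot']).as_matrix(); d=np.array([491.6,-280.2])-np.array([491.7,-274.4])
print("tilt", R[:,2])
```

```text
[ 288  333   67   55 2910]
0.131 [ 490.69 -275.35] 12.206355094909668 dist to outer arc [32.5 30.3 29.4 29.7 31.4]
0.133 [ 492.15 -275.68] 11.9937105178833 dist to outer arc [31.9 29.8 28.9 29.2 30.8]
0.135 [ 493.62 -276.  ] 11.781030654907227 dist to outer arc [31.3 29.3 28.4 28.7 30.3]
tilt [ 0.00125336 -0.00114892 -0.99999855]
```

```bash
python3 -m inch '[{"translation":[0.13,0.59,0],"dr":[0,0,0],"hand":3},{"translation":[0.13,0.59,1],"dr":[0,0,0],"hand":3},{"translation":[0.13,0.59,2],"dr":[0,0,0],"hand":3},{"translation":[0.13,0.59,3],"dr":[0,0,0],"hand":3},{"translation":[0.13,0.59,4],"dr":[0,0,0],"hand":3},{"translation":[0.13,0.59,4.8],"dr":[0,0,0],"hand":3},{"translation":[0.13,0.59,5.3],"dr":[0,0,0],"hand":3},{"translation":[0.13,0.59,5.3],"dr":[0,0,0],"hand":3},{"translation":[0.13,0.59,5.3],"dr":[0,0,0],"hand":3},{"translation":[0.13,0.59,5.3],"dr":[0,0,0],"hand":3}]'
python3 - <<'E'
from h import *
from bench import ctrl
m=ctrl.camera_model("wrist"); s=ctrl.state(); p,d=ctrl.camera("wrist"); np.savez("/tmp/w4.npz",p=p,d=d,**m); 
cv2.imwrite("pics/w4.png",cv2.resize(p[180:430,200:440],None,fx=2.4,fy=2.4,interpolation=cv2.INTER_CUBIC)[:,:,::-1])
print(s['tcp_pos'],s['eef_rot'],s['wrist_force'])
E
```

```text
time_s: 9.47
tcp_pos: [0.4916, -0.2804, 0.0497]
eef_rot: [0.0, 0.994, -0.109, 0.0]
wrist_force: [0.5, 0.8, -4.6]
width: 0.0429
[ 0.49158921 -0.28035093  0.04966206] [ 2.23297806e-04  9.94004034e-01 -1.09342709e-01  3.21549330e-04] [ 0.50182694  0.75121964 -4.59372234]
```

View pics/w4.png

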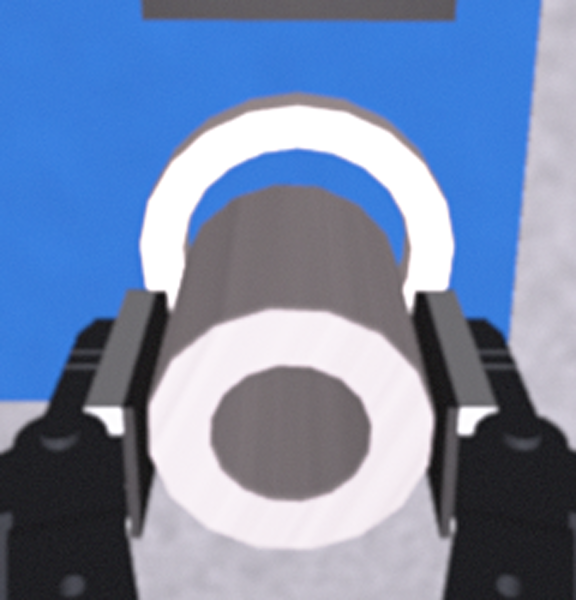

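The bush axis is at crop column ~292 and the nest bore centre at ~297 (bore 187–408), so about 1 mm more is needed in tool +y. I'll check tool x from the bore's far edge (row 148) against the bush's bottom far edge (row 185).

Run:
```python
from h import *
from bench import ctrl
m=np.load("/tmp/w4.npz"); s=ctrl.state(); R=rot(s['eef_rot'])
zb=s['tcp_pos'][2]-.0204
T=lambda u,v,z:(R.inv().apply(ray(m,200+u/2.4,180+v/2.4,z)-s['tcp_pos'])*1000).round(1)
print("bore far edge",T(297,148,.022)," outer far",T(297,104,.022),"outer L",T(141,245,.022),"outer R",T(453,245,.022))
for z in(zb-.002,zb,zb+.002): print("bush far bottom",z,T(292,185,z))
print("bush top near",T(292,549,zb+.05),"far",T(292,308,zb+.05),"bore",T(291,364,zb+.05),T(291,501,zb+.05))
```

```text
bore far edge [25.5  2.4 27.9]  outer far [34.6  2.4 27.9] outer L [  4.1 -29.9  27.9] outer R [ 4.1 34.9 27.9]
bush far bottom 0.027501336577629334 [19.7  1.4 22.4]
bush far bottom 0.029501336577629336 [20.5  1.4 20.4]
bush far bottom 0.03150133657762934 [21.3  1.4 18.4]
bush top near [-20.8   1.4 -29.6] far [ 21.8   1.3 -29.6] bore [ 12.7   1.2 -29.6] [-11.6   1.2 -29.6]
```

```bash
python3 -m inch '[{"translation":[0.2,0.1,0],"dr":[0,0,0],"hand":3},{"translation":[0.2,0.1,0],"dr":[0,0,0],"hand":3},{"translation":[0.2,0.1,0.3],"dr":[0,0,0],"hand":3},{"translation":[0.2,0.1,0.6],"dr":[0,0,0],"hand":3},{"translation":[0.2,0.1,0.8],"dr":[0,0,0],"hand":3},{"translation":[0.2,0.1,0.9],"dr":[0,0,0],"hand":3},{"translation":[0.2,0.1,1.0],"dr":[0,0,0],"hand":3},{"translation":[0.2,0.1,1.1],"dr":[0,0,0],"hand":3},{"translation":[0.2,0.1,1.1],"dr":[0,0,0],"hand":3},{"translation":[0.2,0.1,1.1],"dr":[0,0,0],"hand":3}]'
python3 -c "
from bench import ctrl
print(ctrl.state()['tcp_pos'],ctrl.state()['wrist_force'])"
```

```text
time_s: 10.35
tcp_pos: [0.493, -0.2815, 0.0383]
eef_rot: [-0.0, 0.994, -0.109, -0.0]
wrist_force: [1.0, -0.2, -4.0]
width: 0.0426
[ 0.49295181 -0.28150209  0.03825245] [ 0.960611   -0.21916296 -4.02928118]
```

Bush bottom is ≈0.018, already below the collar rim (0.022), with no contact force. I'll continue to the floor.

```bash
python3 -m inch '[{"translation":[0,0,0.1],"dr":[0,0,0],"hand":3},{"translation":[0,0,0.2],"dr":[0,0,0],"hand":3},{"translation":[0,0,0.3],"dr":[0,0,0],"hand":3},{"translation":[0,0,0.4],"dr":[0,0,0],"hand":3},{"translation":[0,0,0.5],"dr":[0,0,0],"hand":3},{"translation":[0,0,0.6],"dr":[0,0,0],"hand":3},{"translation":[0,0,0.7],"dr":[0,0,0],"hand":3},{"translation":[0,0,0.8],"dr":[0,0,0],"hand":3},{"translation":[0,0,0.85],"dr":[0,0,0],"hand":3},{"translation":[0,0,0.85],"dr":[0,0,0],"hand":3}]'
```

```text
time_s: 11.18
tcp_pos: [0.4932, -0.2818, 0.0304]
eef_rot: [0.0, 0.994, -0.109, 0.0]
wrist_force: [-1.2, 1.3, 1.7]
width: 0.0423
```

```bash
python3 -m inch '[{"translation":[0,0,0],"dr":[0,0,0],"hand":4.6},{"translation":[0,0,0],"dr":[0,0,0],"hand":5},{"translation":[0,0,0],"dr":[0,0,0],"hand":5.5},{"translation":[0,0,0],"dr":[0,0,0],"hand":6},{"translation":[0,0,0],"dr":[0,0,0],"hand":7},{"translation":[0,0,0],"dr":[0,0,0],"hand":7},{"translation":[0,0,0],"dr":[0,0,0],"hand":7},{"translation":[0,0,0],"dr":[0,0,0],"hand":7},{"translation":[0,0,0],"dr":[0,0,0],"hand":7},{"translation":[0,0,0],"dr":[0,0,0],"hand":7}]'
python3 -m inch '[{"translation":[0,0,-1],"dr":[0,0,0],"hand":7},{"translation":[0,0,-3],"dr":[0,0,0],"hand":7},{"translation":[0,0,-6],"dr":[0,0,0],"hand":8.5},{"translation":[0,0,-9],"dr":[0,0,0],"hand":8.5},{"translation":[0,0,-12],"dr":[0,0,0],"hand":8.5},{"translation":[0,0,-15],"dr":[0,0,0],"hand":8.5},{"translation":[0,0,-17],"dr":[0,0,0],"hand":8.5},{"translation":[0,0,-17],"dr":[0,0,0],"hand":8.5},{"translation":[0,0,-17],"dr":[0,0,0],"hand":8.5},{"translation":[0,0,-17],"dr":[0,0,0],"hand":8.5}]'
python3 - <<'E'
from h import *
from bench import ctrl
m=ctrl.camera_model("wrist"); s=ctrl.state(); p,d=ctrl.camera("wrist"); np.savez("/tmp/w5.npz",p=p,d=d,**m); 
cv2.imwrite("pics/w5.png",p[:,:,::-1]); print(s['tcp_pos'])
P=cloud(m,d); g=p.min(2)
for z0,z1 in((.05,.07),(.018,.026)):
    Q=P[(P[...,2]>z0)&(P[...,2]<z1)&(np.hypot(P[...,0]-.493,P[...,1]+.283)<.045)]; print(len(Q),cv2.minEnclosingCircle((Q[:,:2]*1000).astype(np.float32)),np.median(Q[:,2]))
go(s,[.47,.172,.2],-20.5)
E
```

```text
time_s: 12.02
tcp_pos: [0.493, -0.2815, 0.0298]
eef_rot: [-0.0, 0.994, -0.109, 0.0]
wrist_force: [-0.2, -0.4, 0.7]
width: 0.0699
time_s: 12.85
tcp_pos: [0.4926, -0.2811, 0.1994]
eef_rot: [-0.0, 0.994, -0.109, -0.0]
wrist_force: [-0.1, 0.3, -0.9]
width: 0.0847
[ 0.49255653 -0.28110402  0.19942645]
1786 ((493.08984375, -282.69281005859375), 22.113746643066406) 0.05896740183231315
1516 ((492.8222351074219, -282.8729553222656), 32.932708740234375) 0.021107060028062057
cm [-1.205e+01 -4.374e+01 -3.000e-02] dr [-0.     0.001  0.139]
```

View pics/w5.png

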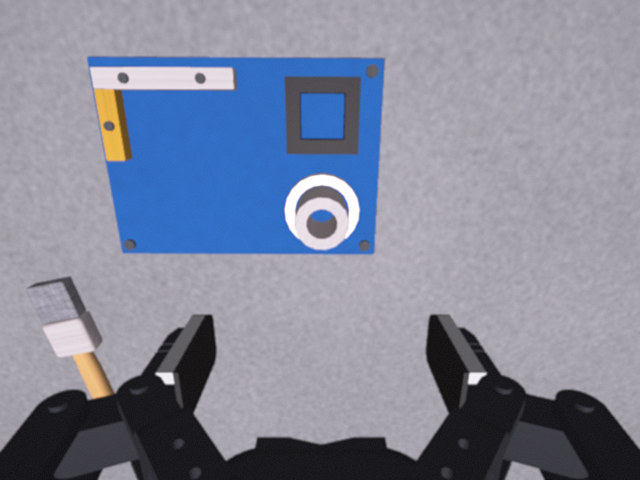

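Bush seated: its top is at z≈0.059, as expected (10+50 mm), and concentric with the collar within 0.4 mm. Now the block. I'll refine its pose from the earlier wrist shot and compute the move.

Run:
```python
from h import *
from bench import ctrl
m=np.load("/tmp/w2.npz"); P=cloud(m,m["d"]); B=P[85:195,365:505].reshape(-1,3)
for lo in(.012,.03): 
    F=B[(B[:,2]>lo)&(B[:,2]<.09)&(B[:,1]<.24)]; print(lo,fitbox(F[:,:2]))
s=ctrl.state(); go(s,[.5055,.171,.2],-21.4); go(s,[.5922,-.1821,.2],-12.75)
```

```text
0.012 (array([506.38253784, 169.24502563]), (90.30907440185547, 51.6995849609375), 68.62738800048828)
0.03 (array([506.71661377, 170.09596252]), (43.02466583251953, 51.689720153808594), 68.5057601928711)
cm [ -8.53 -44.39  -0.07] dr [-0.001  0.002  0.154]
cm [  7.61 -11.82  -0.14] dr [-0.001  0.002  0.003]
```

```bash
python3 -m inch '[{"translation":[-0.6,-3.5,0],"dr":[0,0,0],"hand":8.5},{"translation":[-1.3,-7,0],"dr":[0,0,0],"hand":8.5},{"translation":[-2,-10.5,0],"dr":[0,0,0.02],"hand":8.5},{"translation":[-2.7,-14,0],"dr":[0,0,0.04],"hand":8.5},{"translation":[-3.4,-17.5,0],"dr":[0,0,0.06],"hand":8.5},{"translation":[-4.1,-21,0],"dr":[0,0,0.08],"hand":8.5},{"translation":[-4.8,-24.5,0],"dr":[0,0,0.1],"hand":8.5},{"translation":[-5.5,-28,0],"dr":[0,0,0.12],"hand":8.5},{"translation":[-6.2,-31.5,0],"dr":[0,0,0.14],"hand":8.5},{"translation":[-6.9,-35,0],"dr":[0,0,0.154],"hand":8.5}]'
python3 - <<'E'
from h import *
from bench import ctrl
go(ctrl.state(),[.5051,.1715,.10],-21.4)
E
```

```text
time_s: 13.73
tcp_pos: [0.5004, 0.0769, 0.1983]
eef_rot: [0.0, 0.983, -0.186, -0.001]
wrist_force: [0.7, 0.1, -0.0]
width: 0.0849
cm [-3.   -8.98  9.83] dr [ 0.001  0.003 -0.001]
```

```bash
python3 -m inch '[{"translation":[-1.2,-3.5,1],"dr":[0,0,0],"hand":8.5},{"translation":[-2.3,-7,3],"dr":[0,0,0],"hand":8.5},{"translation":[-3,-9,6],"dr":[0,0,0],"hand":8.5},{"translation":[-3,-9,9],"dr":[0,0,0],"hand":8.5},{"translation":[-3,-9,9.8],"dr":[0,0,0],"hand":8.5},{"translation":[-3,-9,9.8],"dr":[0,0,0],"hand":8.5},{"translation":[-3,-9,9.8],"dr":[0,0,0],"hand":8.5},{"translation":[-3,-9,9.8],"dr":[0,0,0],"hand":8.5},{"translation":[-3,-9,9.8],"dr":[0,0,0],"hand":8.5},{"translation":[-3,-9,9.8],"dr":[0,0,0],"hand":8.5}]'
python3 - <<'E'
from h import *
from bench import ctrl
go(ctrl.state(),[.5051,.1715,.023],-21.4)
m=ctrl.camera_model("wrist"); p,d=ctrl.camera("wrist"); cv2.imwrite("pics/w6.png",p[:,:,::-1])
P=cloud(m,d); Q=P[(P[...,2]>.03)&(P[...,2]<.085)&(np.hypot(P[...,0]-.505,P[...,1]-.171)<.045)]; print(fitbox(Q[:,:2]))
E
```

```text
time_s: 14.57
tcp_pos: [0.5079, 0.1694, 0.1035]
eef_rot: [-0.0, 0.983, -0.186, 0.001]
wrist_force: [-0.3, 0.1, -0.9]
width: 0.0852
cm [-0.36 -0.08  8.05] dr [-0.001 -0.003 -0.001]
(array([506.10968018, 168.91261292]), (43.83382034301758, 52.66877365112305), 68.6122055053711)
```

View pics/w6.png

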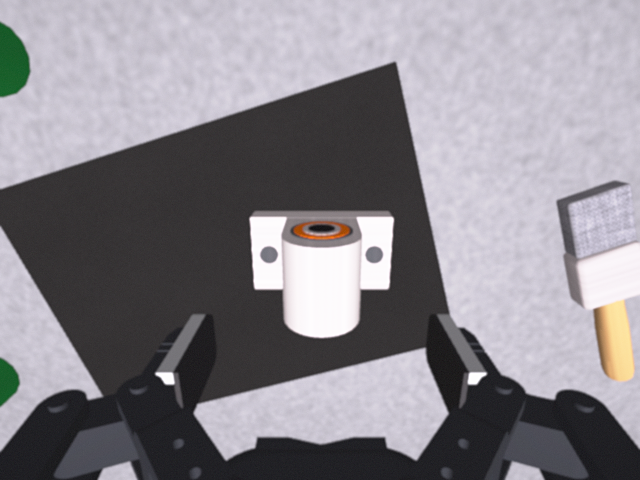

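The block is square and centred between the jaws (housing columns 283–360, foot 250–393). I'll descend slowly and grip.

```bash
python3 -m inch '[{"translation":[-0.3,-0.05,1],"dr":[0,0,0],"hand":8.5},{"translation":[-0.3,-0.05,2.5],"dr":[0,0,0],"hand":8.5},{"translation":[-0.3,-0.05,4],"dr":[0,0,0],"hand":8.5},{"translation":[-0.3,-0.05,5],"dr":[0,0,0],"hand":8.5},{"translation":[-0.3,-0.05,6],"dr":[0,0,0],"hand":8.5},{"translation":[-0.3,-0.05,6.8],"dr":[0,0,0],"hand":8.5},{"translation":[-0.3,-0.05,7.5],"dr":[0,0,0],"hand":8.5},{"translation":[-0.3,-0.05,7.9],"dr":[0,0,0],"hand":8.5},{"translation":[-0.3,-0.05,7.9],"dr":[0,0,0],"hand":8.5},{"translation":[-0.3,-0.05,7.9],"dr":[0,0,0],"hand":8.5}]'
python3 -m inch '[{"translation":[0,0,0],"dr":[0,0,0],"hand":3},{"translation":[0,0,0],"dr":[0,0,0],"hand":3},{"translation":[0,0,0],"dr":[0,0,0],"hand":3},{"translation":[0,0,0],"dr":[0,0,0],"hand":3},{"translation":[0,0,0],"dr":[0,0,0],"hand":3},{"translation":[0,0,0],"dr":[0,0,0],"hand":3},{"translation":[0,0,0],"dr":[0,0,0],"hand":3},{"translation":[0,0,0],"dr":[0,0,0],"hand":3},{"translation":[0,0,0],"dr":[0,0,0],"hand":3},{"translation":[0,0,0],"dr":[0,0,0],"hand":3}]' 80
python3 -m inch '[{"translation":[0,0,-0.5],"dr":[0,0,0],"hand":3},{"translation":[0,0,-1.5],"dr":[0,0,0],"hand":3},{"translation":[0,0,-3],"dr":[0,0,0],"hand":3},{"translation":[0,0,-5],"dr":[0,0,0],"hand":3},{"translation":[0,0,-7],"dr":[0,0,0],"hand":3},{"translation":[0,0,-9],"dr":[0,0,0],"hand":3},{"translation":[0,0,-10],"dr":[0,0,0],"hand":3},{"translation":[0,0,-10],"dr":[0,0,0],"hand":3},{"translation":[0,0,-10],"dr":[0,0,0],"hand":3},{"translation":[0,0,-10],"dr":[0,0,0],"hand":3}]'
python3 - <<'E'
from h import *
from bench import ctrl
go(ctrl.state(),[.5922,-.1821,.12],-12.75)
E
```

```text
time_s: 15.45
tcp_pos: [0.5041, 0.1715, 0.0228]
eef_rot: [-0.0, 0.983, -0.186, 0.0]
wrist_force: [0.9, -0.1, -0.2]
width: 0.0851
time_s: 16.28
tcp_pos: [0.5046, 0.1714, 0.0235]
eef_rot: [-0.0, 0.983, -0.185, 0.001]
wrist_force: [-1.2, -1.2, 4.9]
width: 0.0428
time_s: 17.12
tcp_pos: [0.5027, 0.1713, 0.1213]
eef_rot: [0.0, 0.983, -0.186, -0.001]
wrist_force: [-0.8, 0.1, -7.9]
width: 0.0429
cm [21.22 29.64  0.11] dr [ 0.001  0.003 -0.151]
```

```bash
python3 -m inch '[{"translation":[1,1.7,0],"dr":[0,0,0],"hand":3},{"translation":[2.5,4,0],"dr":[0,0,-0.02],"hand":3},{"translation":[4.3,7,0],"dr":[0,0,-0.04],"hand":3},{"translation":[6.2,10,0],"dr":[0,0,-0.06],"hand":3},{"translation":[8,13,0],"dr":[0,0,-0.08],"hand":3},{"translation":[9.9,16,0],"dr":[0,0,-0.1],"hand":3},{"translation":[11.7,19,0],"dr":[0,0,-0.12],"hand":3},{"translation":[13.6,22,0],"dr":[0,0,-0.14],"hand":3},{"translation":[15.4,25,0],"dr":[0,0,-0.151],"hand":3},{"translation":[17,28,0],"dr":[0,0,-0.151],"hand":3}]'
python3 - <<'E'
from h import *
from bench import ctrl
go(ctrl.state(),[.5683,-.1972,.12],-12.75)
E
```

```text
time_s: 17.95
tcp_pos: [0.5593, -0.1527, 0.1208]
eef_rot: [-0.001, 0.994, -0.111, -0.001]
wrist_force: [0.2, 0.4, -7.1]
width: 0.0428
cm [1.86 4.14 0.07] dr [-0.001  0.003  0.001]
```

```bash
python3 -m inch '[{"translation":[0.9,2,0],"dr":[0,0,0],"hand":3},{"translation":[1.8,3.6,0],"dr":[0,0,0],"hand":3},{"translation":[1.9,3.8,1],"dr":[0,0,0],"hand":3},{"translation":[1.9,3.8,3],"dr":[0,0,0],"hand":3},{"translation":[1.9,3.8,5],"dr":[0,0,0],"hand":3},{"translation":[1.9,3.8,7],"dr":[0,0,0],"hand":3},{"translation":[1.9,3.8,8],"dr":[0,0,0],"hand":3},{"translation":[1.9,3.8,8],"dr":[0,0,0],"hand":3},{"translation":[1.9,3.8,8],"dr":[0,0,0],"hand":3},{"translation":[1.9,3.8,8],"dr":[0,0,0],"hand":3}]'
python3 - <<'E'
from h import *
from bench import ctrl
s=ctrl.state(); go(s,[.5683,-.1972,.031],-12.75); print(s['tcp_pos'],s['eef_rot'])
m=ctrl.camera_model("wrist"); p,d=ctrl.camera("wrist"); np.savez("/tmp/w7.npz",p=p,d=d,**m);cv2.imwrite("pics/w7.png",p[:,:,::-1])
E
```

```text
time_s: 18.78
tcp_pos: [0.571, -0.1927, 0.0435]
eef_rot: [0.0, 0.994, -0.111, 0.001]
wrist_force: [0.7, -0.7, -7.1]
width: 0.0432
cm [-0.17  0.5   1.25] dr [ 0.    -0.001  0.001]
[ 0.57101746 -0.19269902  0.04353278] [ 2.38913553e-04  9.93850860e-01 -1.10725363e-01  5.52340270e-04]
```

View pics/w7.png

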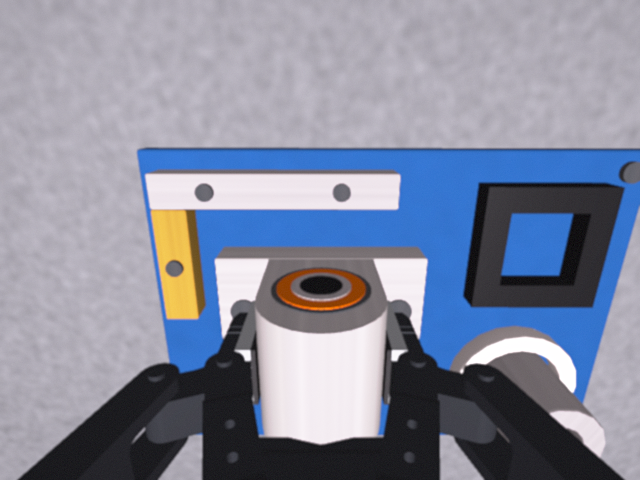

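The block is square and about 15 mm clear of both stops (foot's far edge at row 250, long stop edge at row 210; foot's left edge at column 217, brass edge at ~200). The bush is still standing in its nest. I'll lower it to the plate.

```bash
python3 -m inch '[{"translation":[0,0,0.3],"dr":[0,0,0],"hand":3},{"translation":[0,0,0.6],"dr":[0,0,0],"hand":3},{"translation":[0,0,0.9],"dr":[0,0,0],"hand":3},{"translation":[0,0,1.0],"dr":[0,0,0],"hand":3},{"translation":[0,0,1.1],"dr":[0,0,0],"hand":3},{"translation":[0,0,1.2],"dr":[0,0,0],"hand":3},{"translation":[0,0,1.3],"dr":[0,0,0],"hand":3},{"translation":[0,0,1.35],"dr":[0,0,0],"hand":3},{"translation":[0,0,1.35],"dr":[0,0,0],"hand":3},{"translation":[0,0,1.35],"dr":[0,0,0],"hand":3}]'
```

```text
time_s: 19.67
tcp_pos: [0.5706, -0.1927, 0.0296]
eef_rot: [0.0, 0.994, -0.111, 0.0]
wrist_force: [0.0, 0.1, -4.4]
width: 0.0428
```

```bash
python3 -m inch '[{"translation":[0.1,0,0.1],"dr":[0,0,0],"hand":3},{"translation":[0.3,-0.2,0.1],"dr":[0,0,0],"hand":3},{"translation":[0.5,-0.4,0.1],"dr":[0,0,0],"hand":3},{"translation":[0.7,-0.6,0.1],"dr":[0,0,0],"hand":3},{"translation":[0.9,-0.8,0.1],"dr":[0,0,0],"hand":3},{"translation":[1.1,-0.9,0.1],"dr":[0,0,0],"hand":3},{"translation":[1.2,-1.0,0.1],"dr":[0,0,0],"hand":3},{"translation":[1.3,-1.1,0.1],"dr":[0,0,0],"hand":3},{"translation":[1.4,-1.1,0.1],"dr":[0,0,0],"hand":3},{"translation":[1.4,-1.1,0.1],"dr":[0,0,0],"hand":3}]'
python3 - <<'E'
from h import *
from bench import ctrl
s=ctrl.state(); R=rot(s['eef_rot']); go(s,[.5922,-.1821,.0295],-12.75); print("F tool",R.inv().apply(s['wrist_force']).round(1))
m=ctrl.camera_model("wrist"); p,d=ctrl.camera("wrist"); np.savez("/tmp/w8.npz",p=p,d=d,**m);cv2.imwrite("pics/w8.png",p[:,:,::-1])
P=cloud(m,d)
T=R.inv().apply(P.reshape(-1,3)-s['tcp_pos']).reshape(P.shape)*1000
for c in (280,300,340): # along column: gap to long stop
    print(c,[(r,*T[r,c][[0,2]].round(0)) for r in range(170,260,6)])
E
```

```text
time_s: 20.5
tcp_pos: [0.5875, -0.1852, 0.0296]
eef_rot: [0.0, 0.994, -0.111, 0.001]
wrist_force: [-2.7, -0.8, 7.0]
width: 0.0429
cm [ 0.39 -0.41  0.01] dr [ 0.001 -0.002  0.001]
F tool [-2.5  1.4 -7. ]
280 [(170, np.float64(60.0), np.float64(29.0)), (176, np.float64(57.0), np.float64(31.0)), (182, np.float64(54.0), np.float64(30.0)), (188, np.float64(53.0), np.float64(20.0)), (194, np.float64(50.0), np.float64(20.0)), (200, np.float64(48.0), np.float64(20.0)), (206, np.float64(45.0), np.float64(21.0)), (212, np.float64(45.0), np.float64(10.0)), (218, np.float64(43.0), np.float64(7.0)), (224, np.float64(41.0), np.float64(7.0)), (230, np.float64(38.0), np.float64(7.0)), (236, np.float64(36.0), np.float64(6.0)), (242, np.float64(33.0), np.float64(6.0)), (248, np.float64(30.0), np.float64(6.0)), (254, np.float64(26.0), np.float64(10.0))]
300 [(170, np.float64(59.0), np.float64(31.0)), (176, np.float64(57.0), np.float64(30.0)), (182, np.float64(54.0), np.float64(30.0)), (188, np.float64(53.0), np.float64(20.0)), (194, np.float64(50.0), np.float64(21.0)), (200, np.float64(48.0), np.float6
[... 332 characters left out ...]
.float64(6.0)), (254, np.float64(27.0), np.float64(9.0))]
340 [(170, np.float64(59.0), np.float64(30.0)), (176, np.float64(57.0), np.float64(31.0)), (182, np.float64(54.0), np.float64(29.0)), (188, np.float64(53.0), np.float64(21.0)), (194, np.float64(50.0), np.float64(21.0)), (200, np.float64(48.0), np.float64(21.0)), (206, np.float64(45.0), np.float64(20.0)), (212, np.float64(45.0), np.float64(9.0)), (218, np.float64(43.0), np.float64(6.0)), (224, np.float64(41.0), np.float64(6.0)), (230, np.float64(39.0), np.float64(5.0)), (236, np.float64(35.0), np.float64(7.0)), (242, np.float64(33.0), np.float64(6.0)), (248, np.float64(30.0), np.float64(6.0)), (254, np.float64(26.0), np.float64(10.0))]
```

About 4 mm is left in each direction. I'll close in slowly.

```bash
python3 -m inch '[{"translation":[0.05,-0.05,0],"dr":[0,0,0],"hand":3},{"translation":[0.1,-0.1,0],"dr":[0,0,0],"hand":3},{"translation":[0.15,-0.15,0],"dr":[0,0,0],"hand":3},{"translation":[0.2,-0.2,0],"dr":[0,0,0],"hand":3},{"translation":[0.25,-0.25,0],"dr":[0,0,0],"hand":3},{"translation":[0.3,-0.3,0],"dr":[0,0,0],"hand":3},{"translation":[0.33,-0.33,0],"dr":[0,0,0],"hand":3},{"translation":[0.35,-0.35,0],"dr":[0,0,0],"hand":3},{"translation":[0.35,-0.35,0],"dr":[0,0,0],"hand":3},{"translation":[0.35,-0.35,0],"dr":[0,0,0],"hand":3}]'
python3 - <<'E'
from h import *
from bench import ctrl
s=ctrl.state(); R=rot(s['eef_rot']); go(s,[.5922,-.1821,.0295],-12.75); print("F tool",R.inv().apply(s['wrist_force']).round(1),s['ft_torque'])
E
```

```text
time_s: 21.38
tcp_pos: [0.5906, -0.1835, 0.0296]
eef_rot: [0.001, 0.994, -0.111, -0.0]
wrist_force: [-8.5, -4.2, 10.5]
width: 0.0434
cm [ 0.12 -0.17  0.01] dr [ 0.002 -0.    -0.   ]
F tool [ -7.3   6.  -10.5] [-0.33863606  1.17630146 -0.13530663]
```

```bash
python3 -m inch '[{"translation":[0.02,-0.02,0],"dr":[0,0,0],"hand":3},{"translation":[0.04,-0.04,0],"dr":[0,0,0],"hand":3},{"translation":[0.06,-0.06,0],"dr":[0,0,0],"hand":3},{"translation":[0.08,-0.08,0],"dr":[0,0,0],"hand":3},{"translation":[0.1,-0.1,0],"dr":[0,0,0],"hand":3},{"translation":[0.1,-0.1,0],"dr":[0,0,0],"hand":3},{"translation":[0.1,-0.1,0],"dr":[0,0,0],"hand":3},{"translation":[0.1,-0.1,0],"dr":[0,0,0],"hand":3},{"translation":[0.1,-0.1,0],"dr":[0,0,0],"hand":3},{"translation":[0.1,-0.1,0],"dr":[0,0,0],"hand":3}]'
python3 - <<'E'
from h import *
from bench import ctrl
s=ctrl.state(); R=rot(s['eef_rot']); go(s,[.5922,-.1821,.0295],-12.75); print("F tool",R.inv().apply(s['wrist_force']).round(1),s['ft_torque'])
E
```

```text
time_s: 22.22
tcp_pos: [0.5907, -0.1833, 0.0296]
eef_rot: [0.001, 0.994, -0.111, -0.001]
wrist_force: [-13.7, -6.1, 13.0]
width: 0.0428
cm [ 0.12 -0.15  0.01] dr [ 0.003  0.002 -0.   ]
F tool [-12.    9.  -12.9] [-0.61734865  1.91495786 -0.20035763]
```

The pose has stopped while the forces grew (x −12 N, y +9 N), so both stops are touching. I'll add a touch more y push, then check once.

```bash
python3 -m inch '[{"translation":[0,-0.02,0],"dr":[0,0,0],"hand":3},{"translation":[0,-0.04,0],"dr":[0,0,0],"hand":3},{"translation":[0,-0.05,0],"dr":[0,0,0],"hand":3},{"translation":[0,-0.05,0],"dr":[0,0,0],"hand":3},{"translation":[0,-0.05,0],"dr":[0,0,0],"hand":3},{"translation":[0,-0.05,0],"dr":[0,0,0],"hand":3},{"translation":[0,-0.05,0],"dr":[0,0,0],"hand":3},{"translation":[0,-0.05,0],"dr":[0,0,0],"hand":3},{"translation":[0,-0.05,0],"dr":[0,0,0],"hand":3},{"translation":[0,-0.05,0],"dr":[0,0,0],"hand":3}]'
python3 - <<'E'
from h import *
from bench import ctrl
m=ctrl.camera_model("wrist"); p,d=ctrl.camera("wrist"); np.savez("/tmp/w9.npz",p=p,d=d,**m)
cv2.imwrite("pics/w9.png",cv2.resize(p[150:440,150:630],None,fx=1.6,fy=1.6,interpolation=cv2.INTER_CUBIC)[:,:,::-1])
s=ctrl.state(); R=rot(s['eef_rot']); print("F tool",R.inv().apply(s['wrist_force']).round(1),s['tcp_pos'])
E
```

```text
time_s: 23.05
tcp_pos: [0.5908, -0.1829, 0.0296]
eef_rot: [0.001, 0.994, -0.111, -0.001]
wrist_force: [-13.4, -7.2, 12.5]
width: 0.0428
F tool [-12.4   9.5 -12.6] [ 0.59076483 -0.18286948  0.02961234]
```

View pics/w9.png

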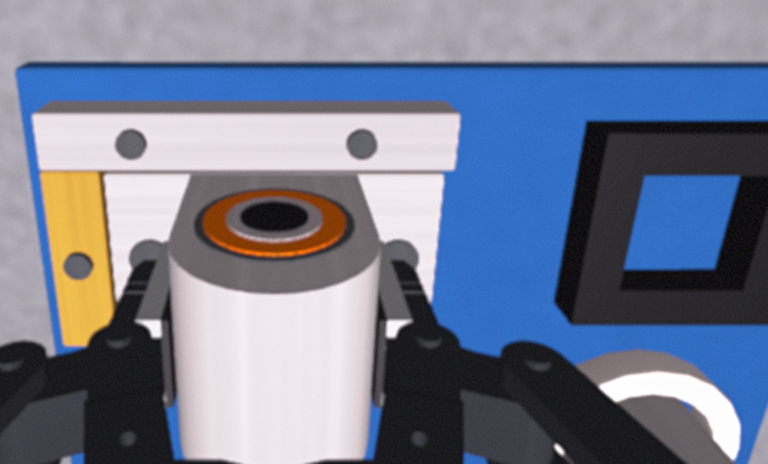

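The foot is flush with the long stop along its edge (row 172). At the brass stop a thin dark line remains (columns 101–106), and my last y step mostly moved the block (0.4 mm) with little force rise. So y may still be about 1 mm short, held by friction. I'll push further in y.

```bash
python3 -m inch '[{"translation":[0,-0.02,0],"dr":[0,0,0],"hand":3},{"translation":[0,-0.04,0],"dr":[0,0,0],"hand":3},{"translation":[0,-0.06,0],"dr":[0,0,0],"hand":3},{"translation":[0,-0.08,0],"dr":[0,0,0],"hand":3},{"translation":[0,-0.1,0],"dr":[0,0,0],"hand":3},{"translation":[0,-0.1,0],"dr":[0,0,0],"hand":3},{"translation":[0,-0.1,0],"dr":[0,0,0],"hand":3},{"translation":[0,-0.1,0],"dr":[0,0,0],"hand":3},{"translation":[0,-0.1,0],"dr":[0,0,0],"hand":3},{"translation":[0,-0.1,0],"dr":[0,0,0],"hand":3}]'
cat > f.py <<'E'
from h import *
from bench import ctrl
m=ctrl.camera_model("wrist"); p,d=ctrl.camera("wrist")
s=ctrl.state(); R=rot(s['eef_rot']); print("F tool",R.inv().apply(s['wrist_force']).round(1),"pos fix",(down(-12.75).inv().apply(s['tcp_pos']-np.array([.5922,-.1821,.0295]))*1000).round(2))
o=np.load("/tmp/w9.npz")["p"]
for r in(270,285): print("before",o[r,208:222].tolist(),"\nnow",p[r,208:222].tolist())
E
python3 f.py
```

```text
time_s: 23.93
tcp_pos: [0.591, -0.1819, 0.0296]
eef_rot: [0.001, 0.994, -0.111, -0.001]
wrist_force: [-13.5, -7.8, 13.4]
width: 0.0429
F tool [-11.4   9.1 -13.3] pos fix [-1.24  0.03 -0.1 ]
before [[235, 185, 78], [235, 184, 77], [235, 185, 75], [232, 180, 74], [207, 155, 59], [148, 109, 39], [110, 85, 51], [154, 139, 133], [229, 215, 221], [244, 238, 242], [244, 237, 241], [243, 236, 241], [243, 235, 240], [243, 236, 241]] 
now [[234, 182, 74], [235, 184, 73], [234, 184, 73], [234, 183, 75], [234, 185, 77], [232, 179, 69], [220, 165, 71], [203, 166, 136], [226, 214, 219], [241, 236, 241], [243, 236, 242], [242, 236, 240], [242, 235, 240], [243, 236, 241]]
before [[235, 184, 74], [236, 187, 77], [235, 188, 79], [236, 186, 79], [235, 185, 76], [228, 170, 67], [186, 138, 55], [129, 96, 40], [119, 98, 73], [177, 160, 156], [230, 217, 224], [241, 233, 239], [242, 234, 240], [242, 235, 240]] 
now [[234, 186, 75], [234, 183, 76], [235, 185, 78], [236, 187, 78], [235, 185, 74], [234, 185, 77], [234, 184, 74], [229, 175, 68], [203, 153, 86], [194, 168, 153], [226, 215, 222], [240, 233, 239], [241, 234, 240], [241, 234, 239]]
```

Visually the gap has nearly closed, but the force is flat at 9 N (sliding friction). I'll ease the down-force slightly and keep pushing in y until the force rises.

```bash
python3 -m inch '[{"translation":[0,-0.01,-0.02],"dr":[0,0,0],"hand":3},{"translation":[0,-0.02,-0.04],"dr":[0,0,0],"hand":3},{"translation":[0,-0.03,-0.05],"dr":[0,0,0],"hand":3},{"translation":[0,-0.04,-0.06],"dr":[0,0,0],"hand":3},{"translation":[0,-0.05,-0.06],"dr":[0,0,0],"hand":3},{"translation":[0,-0.05,-0.06],"dr":[0,0,0],"hand":3},{"translation":[0,-0.05,-0.06],"dr":[0,0,0],"hand":3},{"translation":[0,-0.05,-0.06],"dr":[0,0,0],"hand":3},{"translation":[0,-0.05,-0.06],"dr":[0,0,0],"hand":3},{"translation":[0,-0.05,-0.06],"dr":[0,0,0],"hand":3}]'
python3 f.py | grep -v before
python3 -m inch '[{"translation":[0,-0.01,0],"dr":[0,0,0],"hand":3},{"translation":[0,-0.02,0],"dr":[0,0,0],"hand":3},{"translation":[0,-0.03,0],"dr":[0,0,0],"hand":3},{"translation":[0,-0.04,0],"dr":[0,0,0],"hand":3},{"translation":[0,-0.05,0],"dr":[0,0,0],"hand":3},{"translation":[0,-0.05,0],"dr":[0,0,0],"hand":3},{"translation":[0,-0.05,0],"dr":[0,0,0],"hand":3},{"translation":[0,-0.05,0],"dr":[0,0,0],"hand":3},{"translation":[0,-0.05,0],"dr":[0,0,0],"hand":3},{"translation":[0,-0.05,0],"dr":[0,0,0],"hand":3}]'
python3 f.py | grep -v before
```

```text
time_s: 24.82
tcp_pos: [0.5912, -0.1812, 0.0296]
eef_rot: [0.001, 0.994, -0.111, -0.001]
wrist_force: [-10.1, -6.9, 8.0]
width: 0.043
F tool [-8.1  9.  -8.4] pos fix [-1.18 -0.65 -0.12]
now [[232, 182, 73], [233, 182, 74], [234, 183, 73], [235, 185, 77], [234, 184, 76], [234, 183, 72], [232, 182, 80], [232, 194, 140], [238, 225, 219], [242, 234, 240], [242, 236, 241], [243, 236, 241], [242, 235, 239], [243, 235, 241]]
now [[231, 179, 74], [231, 180, 74], [233, 183, 72], [235, 185, 77], [236, 186, 77], [235, 186, 76], [235, 185, 75], [234, 182, 72], [231, 184, 97], [228, 196, 161], [234, 223, 223], [239, 232, 239], [241, 235, 240], [241, 234, 239]]
time_s: 25.7
tcp_pos: [0.5912, -0.1812, 0.0296]
eef_rot: [0.001, 0.994, -0.111, -0.001]
wrist_force: [-11.0, -8.3, 8.9]
width: 0.0429
F tool [-9.8 10.5 -7.7] pos fix [-1.18 -0.67 -0.16]
now [[232, 181, 74], [234, 185, 76], [234, 184, 73], [235, 184, 73], [235, 184, 75], [234, 183, 71], [233, 181, 77], [232, 194, 140], [237, 223, 219], [241, 234, 240], [243, 236, 242], [242, 235, 240], [242, 235, 240], [243, 236, 241]]
now [[231, 180, 73], [232, 180, 76], [233, 182, 75], [235, 186, 78], [236, 187, 78], [236, 185, 76], [236, 187, 76], [234, 183, 72], [229, 181, 94], [226, 193, 157], [233, 222, 223], [239, 231, 238], [241, 234, 240], [241, 233, 239]]
```

```bash
python3 -m inch '[{"translation":[0,-0.02,0],"dr":[0,0,0],"hand":3},{"translation":[0,-0.04,0],"dr":[0,0,0],"hand":3},{"translation":[0.01,-0.06,0],"dr":[0,0,0],"hand":3},{"translation":[0.02,-0.08,0],"dr":[0,0,0],"hand":3},{"translation":[0.03,-0.1,0],"dr":[0,0,0],"hand":3},{"translation":[0.05,-0.12,0],"dr":[0,0,0],"hand":3},{"translation":[0.05,-0.14,0],"dr":[0,0,0],"hand":3},{"translation":[0.05,-0.15,0],"dr":[0,0,0],"hand":3},{"translation":[0.05,-0.15,0],"dr":[0,0,0],"hand":3},{"translation":[0.05,-0.15,0],"dr":[0,0,0],"hand":3}]'
python3 f.py | grep -v before
```

```text
time_s: 26.58
tcp_pos: [0.5912, -0.1811, 0.0297]
eef_rot: [0.002, 0.994, -0.111, -0.002]
wrist_force: [-15.8, -12.6, 9.9]
width: 0.0432
F tool [-12.4  15.1  -9.1] pos fix [-1.16 -0.73 -0.24]
now [[231, 181, 73], [233, 182, 73], [235, 184, 75], [235, 187, 78], [235, 185, 75], [234, 182, 72], [233, 182, 77], [233, 195, 138], [239, 225, 216], [242, 235, 239], [242, 235, 240], [243, 236, 241], [242, 235, 240], [242, 235, 239]]
now [[231, 180, 73], [232, 180, 75], [234, 183, 78], [234, 184, 78], [235, 185, 77], [236, 186, 77], [235, 186, 74], [234, 184, 72], [228, 178, 89], [219, 184, 147], [227, 214, 216], [239, 232, 239], [241, 234, 239], [241, 234, 239]]
```

y now rises 4.6 N for 1.5 mm of command with only 0.06 mm of motion, so it is in firm contact with both stops. I'll hold once more, confirm it is steady, and hand in.

```bash
python3 -m inch '[{"translation":[0,0,0],"dr":[0,0,0],"hand":3},{"translation":[0,0,0],"dr":[0,0,0],"hand":3},{"translation":[0,0,0],"dr":[0,0,0],"hand":3},{"translation":[0,0,0],"dr":[0,0,0],"hand":3},{"translation":[0,0,0],"dr":[0,0,0],"hand":3},{"translation":[0,0,0],"dr":[0,0,0],"hand":3},{"translation":[0,0,0],"dr":[0,0,0],"hand":3},{"translation":[0,0,0],"dr":[0,0,0],"hand":3},{"translation":[0,0,0],"dr":[0,0,0],"hand":3},{"translation":[0,0,0],"dr":[0,0,0],"hand":3}]'
python3 f.py | head -1
python3 -c "
from bench import ctrl
print(ctrl.finish_job())"
```

```text
time_s: 27.47
tcp_pos: [0.5912, -0.1811, 0.0297]
eef_rot: [0.002, 0.994, -0.111, -0.002]
wrist_force: [-15.6, -13.3, 9.4]
width: 0.0433
F tool [-12.   15.7  -8.8] pos fix [-1.16 -0.73 -0.24]
the job is handed in; nothing more can be done
None
```

I set the steel bush in the round nest, then pressed the bearing block into the corner. I handed the job in at about 27.5 s with the block still gripped against both stops. The hand-in reports no verdict.

**Bush:** After release its top was at z ≈ 0.059 m, about the 0.060 m expected. It was concentric with the collar to about 0.4 mm. The last two pictures of that area still showed it standing in the nest.

**Block:** The wrist force was steady at about 12 N toward the long stop and 16 N toward the short stop, with the arm pose unchanged over the last second. Some of that is friction, so the actual push on each stop is somewhat lower.

**Checks that disagreed:**
- **Short stop:** I first took it as touching, but a picture still showed a gap of about 1 mm, held by friction. I eased the down-force and pushed until the force rose without motion.
- **Camera positions:** The top and wrist cameras differed by about 2–3 mm, so I relied on relative and contact measurements.
- **Resting place:** At the end the gripper was 1.2 mm (x) and 0.7 mm (y) from where I had estimated home. That is within my measuring error, but I did not measure the block's own position separately.

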